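Free the rear lamp jammed in the stock pan

ROBOT

A 7-joint arm with a two-finger parallel gripper is mounted at the origin on the work surface. World frame = base frame: x ahead of the robot, y to its left, z up, the work surface at z = 0. Lengths are in m, angles in rad, forces in N, time in s.
With the tool pointing down it reaches from about 0.4 to 0.85 m from the base axis. Payload 10.4 kg.
Tool frame: the origin (TCP) lies between the finger pads; the fingertips stand 22 mm ahead of it and the grasp point (between the pads) lies 3 mm ahead of it; z points along the fingers, y is the line along which they close (so a half turn about z gives the same grasp; the last joint's range is limited). The gripper opens to 85 mm and grips with 20 to 120 N. Pads are 22 mm wide; open, the fingers measure 114 mm over their backs; the gripper's body (76 mm by 85 mm) begins 54 mm behind the grasp point. The pads swing forward as they close: fully open they stand 13 mm farther back than shut.
Start: joints at [1.131, 0.332, -0.065, 1.46, 0.022, 1.35, -0.088], TCP at [0.253, -0.572, 0.253] pointing down, gripper open.
Joint ranges: [-2.6, 2.6], [-0.5, 2.12], [-1.47, 1.34], [0.16, 2.42], [-1.27, 4.41], [0.06, 2.06], [-2.6, 2.6]. Speed limits (rad/s): [2.22, 2.22, 2.79, 2.79, 3.14, 3.14, 3.14].

INTERFACE

Orientations are given as a unit quaternion [x, y, z, w].
In Python, from workcell import manip, camera, ticket, boxes_of, outline_of gives the robot as it stands.
- The arm moves only by the tool carry_out, never from a script. Its argument "deltas" is a list of rows, each a list of 5 numbers: the shift along the tool's x, y, z as a fraction of full scale, then the turn about the tool's z as a fraction of full scale, then the opening, from -1 (shut) to 1 (fully open), so that 0 is half open. In form: [[tx, ty, tz, spin, gripper], ...]. A call has 1 to 20 rows; each row is the pose to reach, as a shift and turn from the pose commanded when the call began, along the tool's axes at that moment; what a row does not reach only later rows make up. Full scale, the value 1, is 150 mm for a shift and 30 degrees for a turn. A row lasts 1/8 s, in which the tool goes at most 62.5 mm and 10.7 degrees, less where a joint would pass 70% of its speed; a pose out of reach is approached as far as the arm can. A call with a number of a shift or a turn outside -1 to 1 is refused whole. A call with a gripper value outside its range is refused whole. The fingers move at their own pace and stop on an object; "force" is the grip in N (left out, the last holds). Time passes only in rows, so rows that repeat a pose let the fingers close. It gives the time, the measured TCP pose, the force, the opening and the grip force at its end, in the units of the state.
- manip.get_obs(): the state, without advancing time (a new reading comes with each control period).
- camera(name): name is "scene" or "top" or "wrist"; returns a dict with "img" (480x640x3 uint8, red, green, blue), "depth" (480x640 float32, m along the optical axis (not along the pixel's ray), 0 where there is no reading), "vertical_fov" (degrees; the focal length in pixels is half the picture's height over the tangent of half this angle, whatever the lens; pixels are square), "cx", "cy" (the principal point, pixels), "R" (3x3) and "t" (3): a world point X has camera coordinates R X + t. Camera axes: x right, y down, z forward; pixel columns grow to the right and rows downward; lengths in m; the calibration is good to about 2 mm. A picture is of the moment at which its call begins.
- ticket.hand_in(): hands the job in; it is judged then, once.
Trained networks look in a picture, given as the dict that the camera call returned (one of the last four; its "shot" number tells which), for a name from the list of things; names that differ only in an ending like _2 or _b are one class to them, and where a whole thing is asked for, a point or a joint stands for the part that bears it (a point fixed in the world has none). Each returns a list of dicts, best first, with "conf" (0 to 1); they miss things now and then, are a little off and sometimes report something else, mostly with a low value. They report only what shows in the picture. A call takes as long as a camera call. They do not tell look-alikes from the thing itself.
- boxes_of(query, picture): "position" ([x, y, z] in m, in world coordinates, good to about 4 mm: the middle of the surface that is visible of it).
- outline_of(query, picture): "region" (480x640 bool, what is visible of it).
The state is a dict: "clock": time; "joint_pos": joint angles; "joint_velocities": joint speeds; "tau": joint torques, N m; "position": TCP position; "ee_rot": TCP orientation; "ft_force": force on the tool from outside, world axes, zero at the start; "torque": the same for the moment, N m; "grip_width": opening from 0.0 (shut) to 1.0 (fully open); "grasp_force": force on a finger pad.
Only numpy, scipy, OpenCV 4.12 (cv2) and the standard library are available. Lean on these libraries where they do the work, as an engineer would, in place of code of your own. Each camera call takes 0.05 s, during which the arm holds its last target. There are 200 camera calls.

TASK

The red rear lamp is jammed askew under the steel collar of the green stock pan: bring it level and square inside the pan so that its corners come free of the collar, lift it straight out level without forcing it, and lay it gently, flat and lens up, in the grey foam-lined order tray. Leave the amber marker lamp in the pan and the other things on the bench undisturbed.

Things in the scene. Friction and masses are not known exactly. Their poses are not given: they have to be found in the camera images.
- lamp_center (a point): centre of the rear lamp, a rigid block 160 x 54 x 60 mm (own x, y, z; z points out of its red, clear and amber lens; black housing), 0.3 to 0.6 kg, brittle. At the start its -x end is on the pan's floor, its +x end propped up 15 degrees on the marker, and it is turned 7 to 13 degrees from square, caught under the collar. Grip it across its 54 mm width
- pan: green steel stock pan, fixed, 190 (x) x 192 (y) x 115 mm high; origin: centre of its underside, z up. Inside 184 x 186 mm, floor top at 3 mm. A grey steel collar (216 x 196 mm, 112 to 115 mm up) with an opening of 165 (x) x 168 mm (y) is clipped firmly on top, up to 8 mm off centre along x: feel or look for it. The lamp, lengthwise along x, passes level and square, 2.5 mm to spare each end
- marker_center (a point): centre of the loose amber side-marker lamp, a block 28 x 80 x 33 mm high (own x, y, z), 0.16 kg, that lies on the pan's floor under the lamp's raised +x end; its own x runs along the lamp. It stays in the pan
- tray: grey order tray, fixed to the bench, lined with black foam (rigid). Origin at the centre of its underside, x along its length. Outside 280 x 180 mm at the rim, walls 30 mm high, inside 260 x 160 mm, foam top 12 mm above the origin
- screwdriver: red-handled screwdriver lying between the pan and the tray, to be left alone
- spray_can: aluminium and blue spray can, 170 mm high, at the side of the bench, to be left alone
- oil_filter: orange oil filter, 98 mm high, at the side of the bench, to be left alone
- old_lamp: another red lamp, 170 x 75 x 50 mm, lying at the back of the bench, to be left alone
- coil_rail: black ignition coil rail, 130 x 30 x 50 mm, at the side of the bench, to be left alone
- wrench: steel wrench, 180 mm, at the side of the bench, to be left alone
Not all that is in view belongs to the job. Leave any yellow look-alike of the part that bears lamp_center alone.

How it is judged:
On the way, in this order (a step that is already met when the one before it is completed fails the run):
1. the lamp is level (within 0.12 rad) and square with the pan (within 0.14 rad) while its underside is still below the collar (angle between lamp_center's own z axis and vertical below 0.12 rad and angle between the x axis of lamp_center and the x axis of pan, either way round below 0.14 rad and z of lamp_center in the frame of pan below 0.135 m and horizontal distance between lamp_center and pan below 0.06 m), for 0.1 s.
2. the lamp is lifted clear above the collar of the pan, still level within 0.2 rad (z of lamp_center in the frame of pan above 0.148 m and angle between lamp_center's own z axis and vertical below 0.2 rad and horizontal distance between lamp_center and pan below 0.1 m), for 0.05 s.
At the end, for the whole second after the job is handed in: the rear lamp rests on the foam inside the tray, flat and lens up (within 0.08 rad), released and still, and the amber marker lamp is still down in the pan (x of lamp_center in the frame of tray between -0.055 and 0.055 m and y of lamp_center in the frame of tray between -0.055 and 0.055 m and z of lamp_center in the frame of tray below 0.047 m and angle between lamp_center's own z axis and vertical below 0.08 rad and linear speed of lamp below 0.02 m/s and z of marker_center in the frame of pan below 0.06 m and horizontal distance between marker_center and pan below 0.12 m); the robot touches nothing.
It fails at once if the lamp is forced against the pan or its collar (over 45 N) (contact force between lamp and pan above 45 N).
It fails at once if the lamp is pressed hard on the tray (over 100 N) (contact force between lamp and tray above 100 N).
It fails at once if the lamp is dropped into the tray (let go more than about 15 mm above the foam) (contact force between the fingers and lamp below 0.2 N and horizontal distance between lamp_center and tray below 0.2 m and z of lamp_center in the frame of tray above 0.058 m).
It fails at once if the marker lamp is taken out of the pan (z of marker_center in the frame of pan above 0.1 m).
It fails at once if something else on the bench is disturbed (moved over 25 mm) (distance of any of screwdriver, spray_can, oil_filter, old_lamp, coil_rail, wrench from where it was at the start of the episode above 0.025 m).
It also fails if it takes over 72 s, if anything falls off the work surface, if the arm or the gripper's body presses on something with over 40 N, if the wrist force passes 120 N, or if a joint passes its speed limit or range.

## Working session

There is one attempt and no reset: what is moved stays moved. The work goes in short steps, Python scripts to look and compute and a tool call to move; the robot and the scene stay as the last step left them, time stands still between calls to the robot, and variables do not carry over. Pictures are saved under pics/ and viewed, at most 10 in all, crops included, and the job is handed in when it is done.

Besides the shell and the picture viewer there is one more tool, called after ">>>" by a JSON object that holds its "name" and its "arguments". carry_out: Moves the arm, as the interface text tells. Its arguments: {"type":"object","properties":{"deltas":{"type":"array","items":{"type":"array","items":{"type":"number"}}},"force":{"type":"number"}},"required":["deltas"]}

```bash
mkdir -p pics
cat > h.py <<'E'
import numpy as np, cv2
from workcell import manip, camera, ticket, boxes_of, outline_of
def cloud(p):
    d=p["depth"]; f=240/np.tan(np.radians(p["vertical_fov"])/2)
    v,u=np.mgrid[:480,:640]
    c=np.stack([(u-p["cx"])*d/f,(v-p["cy"])*d/f,d],-1)
    w=(c-np.array(p["t"]))@np.array(p["R"])
    w[d<=0]=np.nan
    return w
def save(p,n): cv2.imwrite("pics/"+n,p["img"][...,::-1])
E
python3 - <<'E'
from h import *
for n in ["top","scene"]:
    p=camera(n); save(p,n+"0.png"); w=cloud(p)
    np.savez(n+"0.npz",w=w,img=p["img"])
    for q in ["lamp_center","pan","marker_center","tray","screwdriver","spray_can","oil_filter","old_lamp","coil_rail","wrench"]:
        b=boxes_of(q,p); print(n,q,[(np.round(x["position"],3).tolist(),round(x["conf"],2)) for x in b[:3]])
print({k:np.round(v,3).tolist() for k,v in manip.get_obs().items()})
im=np.hstack([cv2.resize(cv2.imread("pics/%s0.png"%n),(400,300)) for n in["top","scene"]])
E
```

```text
top lamp_center [([0.288, -0.315, 0.052], 0.87), ([0.535, -0.216, 0.076], 0.77)]
top pan []
top marker_center [([0.534, -0.223, 0.047], 0.57), ([0.565, -0.158, 0.032], 0.38)]
top tray [([0.488, 0.229, 0.012], 0.69)]
top screwdriver [([0.376, 0.006, 0.022], 0.82), ([0.607, 0.502, 0.005], 0.56)]
top spray_can [([0.403, -0.45, 0.148], 0.91)]
top oil_filter [([0.446, 0.461, 0.096], 0.81)]
top old_lamp [([0.773, 0.017, 0.05], 0.76)]
top coil_rail [([0.606, -0.469, 0.032], 0.95)]
top wrench [([0.605, 0.501, 0.006], 0.61)]
scene lamp_center [([0.535, -0.222, 0.082], 0.74), ([0.294, -0.305, 0.052], 0.61)]
scene pan [([0.526, -0.216, 0.065], 0.57)]
scene marker_center []
scene tray [([0.491, 0.224, 0.013], 0.9)]
scene screwdriver [([0.377, -0.0, 0.022], 0.88), ([0.612, -0.47, 0.028], 0.72)]
scene spray_can [([0.788, 0.024, 0.051], 0.66)]
scene oil_filter [([0.457, 0.479, 0.091], 0.58)]
scene old_lamp [([0.788, 0.024, 0.046], 0.8), ([0.419, -0.445, 0.115], 0.33)]
scene coil_rail [([0.613, -0.474, 0.026], 0.95)]
scene wrench [([0.611, 0.512, 0.005], 0.65), ([0.534, -0.222, 0.083], 0.17)]
{'clock': 1.1, 'joint_pos': [1.131, 0.332, -0.065, 1.46, 0.022, 1.35, -0.089], 'joint_velocities': [-0.001, 0.001, 0.001, -0.001, -0.0, 0.001, 0.002], 'tau': [-0.0, -62.525, 0.049, -39.184, 0.016, 0.002, 0.0], 'position': [0.253, -0.571, 0.253], 'ee_rot': [0.978, 0.207, 0.0, 0.0], 'ft_force': [-0.218, 0.271, -0.488], 'torque': [0.056, 0.018, -0.016], 'grasp_force': 0.0, 'grip_width': 1.0}
```

View pics/top0.png

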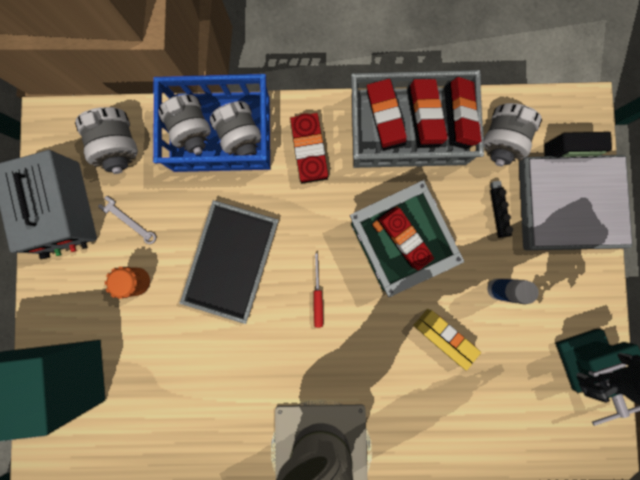

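View pics/scene0.png

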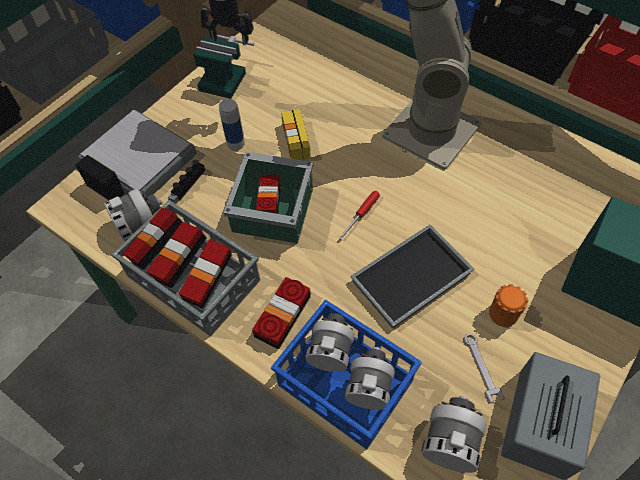

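Run:
```python
from h import *
for n in ["top","scene"]:
    z=np.load(n+"0.npz"); w=z["w"].reshape(-1,3); im=z["img"].reshape(-1,3).astype(int)
    near=np.linalg.norm(w[:,:2]-[.535,-.216],axis=1)<.17
    c=near&(w[:,2]>.105)&(w[:,2]<.125)
    r=cv2.minAreaRect(w[c][:,:2].astype(np.float32)); print(n,"collar",c.sum(),np.median(w[c][:,2]),r)
    l=near&(np.linalg.norm(w[:,:2]-[.535,-.216],axis=1)<.1)&(im[:,0]>90)&(im[:,1]<60)&(w[:,2]<.11)
    P=w[l]; A=np.c_[P[:,:2]-[.535,-.216],np.ones(len(P))]
    print("lamp",l.sum(),np.median(P,0),np.linalg.lstsq(A,P[:,2],rcond=None)[0],cv2.minAreaRect(P[:,:2].astype(np.float32)))
    t=(np.linalg.norm(w[:,:2]-[.488,.229],axis=1)<.2)&(w[:,2]>.022)&(w[:,2]<.036)
    print("tray",t.sum(),cv2.minAreaRect(w[t][:,:2].astype(np.float32)))
```

```text
top collar 2672 0.11517239979809668 ((0.5320333242416382, -0.2147015929222107), (0.21663381159305573, 0.20069271326065063), 23.880828857421875)
lamp 725 [ 0.55702021 -0.20794918  0.09162271] [0.26475183 0.07316892 0.08417293] ((0.5371251106262207, -0.2168835699558258), (0.15043297410011292, 0.06490229815244675), 39.096824645996094)
tray 1422 ((0.4879014790058136, 0.22680574655532837), (0.1814454346895218, 0.28038886189460754), 71.94380950927734)
scene collar 1799 0.11507259563325556 ((0.5311996340751648, -0.21550863981246948), (0.22578208148479462, 0.20247842371463776), 24.3399600982666)
lamp 329 [ 0.55849558 -0.20805773  0.09162686] [0.22488883 0.14899276 0.08531368] ((0.5349363684654236, -0.22282394766807556), (0.13973960280418396, 0.05280081927776337), 36.37775802612305)
tray 1221 ((0.4869336485862732, 0.22607062757015228), (0.18397322297096252, 0.2836536169052124), 71.90310668945312)
```

>>> {"name": "carry_out", "arguments": {"deltas": [[0,0,-0.4,0,1],[0.3,-0.2,-0.7,0,1],[0.6,-0.4,-0.7,0,1],[0.9,-0.5,-0.7,0,1],[0.9,-0.5,-0.7,0,1]]}}

```text
clock: 1.72
position: [0.3496, -0.445, 0.3589]
ee_rot: [0.978, 0.21, 0.001, 0.0]
ft_force: [-0.2, 0.1, 0.8]
grip_width: 1.002
grasp_force: 0.0
```

>>> {"name": "carry_out", "arguments": {"deltas": [[0.4,-0.2,0,0,1],[0.8,-0.4,0,0,1],[0.9,-0.5,0,0,1],[0.9,-0.5,0,0,1]]}}

```text
clock: 2.22
position: [0.4403, -0.3233, 0.3585]
ee_rot: [0.978, 0.209, 0.0, -0.0]
ft_force: [0.4, 0.1, 0.8]
grip_width: 0.999
grasp_force: 0.0
```

>>> {"name": "carry_out", "arguments": {"deltas": [[0.4,-0.2,0,0,1],[0.8,-0.4,0,0,1],[0.87,-0.42,0,0,1],[0.87,-0.42,0,0,1],[0.87,-0.42,0,0,1]]}}

```text
clock: 2.85
position: [0.5319, -0.2172, 0.3582]
ee_rot: [0.979, 0.205, -0.0, 0.0]
ft_force: [0.1, -0.6, -0.4]
grip_width: 1.001
grasp_force: 0.0
```

Run:
```python
from h import *
p=camera("wrist"); save(p,"w1.png"); w=cloud(p); np.savez("w1.npz",w=w,img=p["img"],R=p["R"],t=p["t"])
o=manip.get_obs(); print(o["clock"],np.round(o["position"],4),np.round(o["ee_rot"],4))
print(np.round(-np.array(p["R"]).T@p["t"],3), np.round(p["R"],2).tolist())
```

```text
2.9 [ 0.5319 -0.2171  0.3583] [ 9.787e-01  2.051e-01 -3.000e-04  4.000e-04]
[ 0.596 -0.189  0.479] [[0.4, -0.92, 0.0], [-0.88, -0.39, 0.28], [-0.25, -0.11, -0.96]]
```

View pics/w1.png

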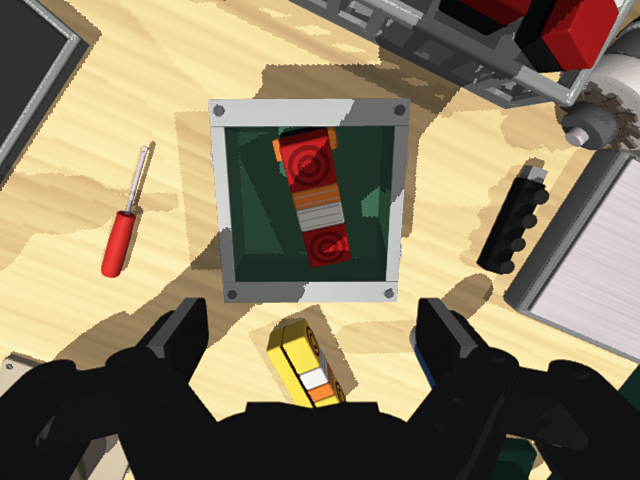

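The wrist view shows the collar (columns 210–410, rows 98–300), the lamp inside from (308,133) to (330,265), with the raised end on the orange marker at the top.

Run:
```python
from h import *
z=np.load("w1.npz"); w=z["w"]; P=w.reshape(-1,3); im=z["img"].reshape(-1,3).astype(int)
near=np.linalg.norm(P[:,:2]-[.532,-.215],axis=1)<.17
c=near&(P[:,2]>.108)&(P[:,2]<.122)
Q=P[c][:,:2].astype(np.float32); r=cv2.minAreaRect(Q); print("collar",c.sum(),np.median(P[c][:,2]),r)
ang=np.radians(r[2]); 
if r[1][0]<r[1][1]: ang-=np.pi/2
for a in [ang]:
    e=np.array([np.cos(a),np.sin(a)]); n=np.array([-e[1],e[0]]); C=np.array(r[0])
    L=(P[:,:2]-C)@np.c_[e,n]
    for nm,i,j in(("x",0,1),("y",1,0)):
        m=c&(abs(L[:,j])<.06)
        s=L[m,i]; print(nm,"outer",s.min(),s.max(),"inner",s[s<0].max(),s[s>0].min())
    pan=near&(P[:,2]<.108)
    lm=near&(abs(L).max(1)<.085)&(P[:,2]<.108)&(P[:,2]>.045)&~((im[:,1]>im[:,0]))
    M=P[lm]; 
    # fit plane ransac via top points
    A=np.c_[L[lm],np.ones(lm.sum())]
    k=np.ones(len(M),bool)
    for _ in range(8):
        q=np.linalg.lstsq(A[k],M[k,2],rcond=None)[0]; res=M[:,2]-A@q; k=abs(res)<.004
    print("plane",q,k.sum(),len(M)); g=q[:2]; print("tilt",np.degrees(np.arctan(np.hypot(*g))),"dir rel pan",np.degrees(np.arctan2(g[1],g[0])))
    rr=cv2.minAreaRect(L[lm][k].astype(np.float32)); print("lamp top rect in collar frame",rr, "world yaw collar",np.degrees(a))
    B=cv2.boxPoints(rr); print(np.round(B,4).tolist())
    cen=np.array(rr[0]); print("world",C+cen[0]*e+cen[1]*n, "z",q@[*cen,1])
```

```text
collar 13541 0.11564445226108427 ((0.5314986109733582, -0.21589058637619019), (0.21670471131801605, 0.20116740465164185), 24.01002311706543)
x outer -0.10835234028047283 0.10835233821907438 inner -0.08168008460846365 0.0830175643040689
y outer -0.10058368380099512 0.10058372075916977 inner -0.08364915682147155 0.08380942250279631
plane [0.26387526 0.05838207 0.08509833] 5711 6249
tilt 15.12327643194095 dir rel pan 12.475644277667895
lamp top rect in collar frame ((-0.006141200661659241, -0.009711310267448425), (0.15416695177555084, 0.05298873037099838), 12.239500045776367) world yaw collar 24.01002311706543
[[-0.08709999918937683, -0.00019999999494757503], [-0.07590000331401825, -0.051899999380111694], [0.07479999959468842, -0.019300000742077827], [0.06360000371932983, 0.032499998807907104]]
world [ 0.52984028 -0.22726045] z 0.08291085155177566
```

>>> {"name": "carry_out", "arguments": {"deltas": [[-0.13,0.05,0.3,-0.2,0.7],[-0.267,0.107,0.6,-0.423,0.7],[-0.267,0.107,1,-0.423,0.7],[-0.267,0.107,1,-0.423,0.7],[-0.267,0.107,1,-0.423,0.7]], "force": 20}}

```text
clock: 3.52
position: [0.5036, -0.2464, 0.2108]
ee_rot: [0.95, 0.313, 0.001, 0.001]
ft_force: [-0.1, -0.5, 0.6]
grip_width: 0.854
grasp_force: 0.0
```

Run:
```python
from h import *
o=manip.get_obs(); q=o["ee_rot"]; print(o["clock"],np.round(o["position"],4),np.round(q,4),np.degrees(2*np.arctan2(q[1],q[0])),o["grip_width"],o["ft_force"])
```

```text
3.525 [ 0.5036 -0.2464  0.2108] [9.497e-01 3.133e-01 9.000e-04 1.000e-03] 36.51733589453176 0.8539732844418733 [-0.11294832 -0.49061862  0.63140647]
```

>>> {"name": "carry_out", "arguments": {"deltas": [[-0.007,0,0.3,0,0.7],[-0.007,0,0.55,0,0.7],[-0.007,0,0.7,0,0.7],[-0.007,0,0.8,0,0.7],[-0.007,0,0.88,0,0.7],[-0.007,0,0.94,0,0.7],[-0.007,0,0.94,0,0.7],[-0.007,0,0.94,0,0.7]]}}

```text
clock: 4.53
position: [0.5019, -0.2448, 0.0675]
ee_rot: [0.949, 0.314, -0.0, -0.001]
ft_force: [-3.7, 5.8, -0.9]
grip_width: 0.851
grasp_force: 0.0
```

Run:
```python
from h import *
o=manip.get_obs(); q=o["ee_rot"]; print(o["clock"],np.round(o["position"],4),np.degrees(2*np.arctan2(q[1],q[0])),o["grip_width"],o["ft_force"])
p=camera("wrist"); save(p,"w2.png")
```

```text
4.525 [ 0.5019 -0.2448  0.0675] 36.62411904954374 0.8510119206695014 [-3.6805249   5.82569281 -0.8919381 ]
```

View pics/w2.png

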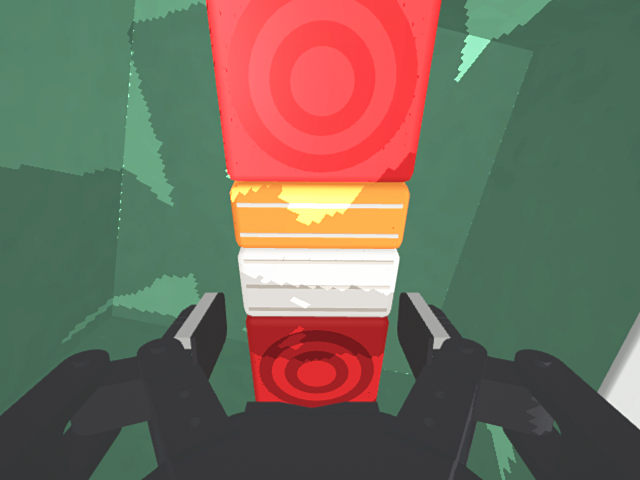

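The fingers straddle the lamp's lower red section (gap columns 225–398, lamp 248–388). There's a slight side contact, probably the knuckle on the collar, so I shift away and close.

>>> {"name": "carry_out", "arguments": {"deltas": [[0,-0.02,0,0,0.5],[0,-0.02,0,0,0.3],[0,-0.02,0,0,0.1],[0,-0.02,0,0,0],[0,-0.02,0,0,0],[0,-0.02,0,0,0]], "force": 20}}

```text
clock: 5.32
position: [0.5011, -0.2443, 0.0685]
ee_rot: [0.95, 0.314, 0.001, 0.001]
ft_force: [0.2, 0.1, 5.7]
grip_width: 0.632
grasp_force: 19.9
```

>>> {"name": "carry_out", "arguments": {"deltas": [[0,0,-0.03,0,0],[0,0,-0.05,0,0],[0,0,-0.07,0,0],[0,0,-0.09,0,0],[0,0,-0.1,0,0],[0,0,-0.1,0,0]]}}

```text
clock: 6.08
position: [0.5003, -0.2438, 0.0824]
ee_rot: [0.95, 0.314, 0.0, 0.0]
ft_force: [0.7, -0.6, -3.4]
grip_width: 0.63
grasp_force: 22.0
```

```bash
cat >> h.py <<'E'
C=np.array([.5315,-.2159]); a=np.radians(24.0); e=np.array([np.cos(a),np.sin(a)]); n=np.array([-e[1],e[0]])
def state():
    o=manip.get_obs(); q=o["ee_rot"]; p=np.array(o["position"])
    print("t",round(o["clock"],2),"tcp",np.round(p,4),"collar",np.round((p[:2]-C)@np.c_[e,n],4),"yaw rel",round(np.degrees(2*np.arctan2(q[1],q[0]))-24,2),"g",round(o["grip_width"],3),round(o["grasp_force"],1),"F",np.round(o["ft_force"],1),"M",np.round(o["torque"],2))
def lamp(pic,zmax=.2,zmin=.045):
    w=cloud(pic); P=w.reshape(-1,3); im=pic["img"].reshape(-1,3).astype(int)
    L=(P[:,:2]-C)@np.c_[e,n]
    lm=(abs(L).max(1)<.1)&(P[:,2]<zmax)&(P[:,2]>zmin)&(im.max(1)>90)&(im[:,0]>im[:,1]+25)
    M=P[lm]; A=np.c_[L[lm],np.ones(lm.sum())]; k=M[:,2]>np.median(M[:,2])-.03
    for _ in range(10):
        q=np.linalg.lstsq(A[k],M[k,2],rcond=None)[0]; k=abs(M[:,2]-A@q)<.004
    rr=cv2.minAreaRect(L[lm][k].astype(np.float32))
    print("slope",np.round(q,4),k.sum(),lm.sum(),"rect",np.round(rr[0],4),np.round(rr[1],4),round(rr[2],2)); print(np.round(cv2.boxPoints(rr),4).tolist())
E
python3 - <<'E'
from h import *
state(); lamp(camera("wrist")); lamp(camera("top"))
E
```

```text
t 6.08 tcp [ 0.5003 -0.2438  0.0824] collar [-0.0399 -0.0128] yaw rel 12.56 g 0.63 22.0 F [ 0.7 -0.6 -3.4] M [-0.12  0.08  0.03]
slope [0.2543 0.0485 0.0983] 54089 54665 rect [-0.0108 -0.0073] [0.1431 0.0534] 11.44
[[-0.08619999885559082, 0.004699999932199717], [-0.07559999823570251, -0.04769999906420708], [0.06459999829530716, -0.019300000742077827], [0.05400000140070915, 0.03310000151395798]]
slope [0.2601 0.0523 0.0972] 619 679 rect [0.0319 0.0017] [0.0736 0.0527] 11.62
[[-0.009499999694526196, 0.020099999383091927], [0.0012000000569969416, -0.031599998474121094], [0.07329999655485153, -0.016699999570846558], [0.06270000338554382, 0.0348999984562397]]
```

Lifted, but the 15° tilt stayed (the pads didn't let it pivot). So I square it while held, set it down, then regrip further out at the −x end where gravity levels it.

>>> {"name": "carry_out", "arguments": {"deltas": [[0.005,-0.02,0,0.1,0],[0.01,-0.04,0,0.2,0],[0.015,-0.06,0,0.3,0],[0.025,-0.082,0,0.42,0],[0.025,-0.082,0,0.42,0],[0.025,-0.082,0,0.42,0]]}}

```text
clock: 6.92
position: [0.496, -0.2317, 0.0823]
ee_rot: [0.978, 0.208, -0.0, 0.0]
ft_force: [0.1, 0.5, -4.0]
grip_width: 0.629
grasp_force: 22.1
```

Run:
```python
from h import *
state(); p=camera("wrist"); lamp(p); lamp(camera("top")); save(p,"w3.png")
```

```text
t 6.92 tcp [ 0.496  -0.2317  0.0823] collar [-0.0389 -0.    ] yaw rel 0.05 g 0.629 22.1 F [ 0.1  0.5 -4. ] M [-0.04  0.1  -0.03]
slope [ 0.2587 -0.008   0.0975] 55381 55887 rect [-0.0092 -0.0011] [0.0532 0.1431] 88.93
[[-0.08129999786615372, -0.026399999856948853], [0.061900001019239426, -0.028999999165534973], [0.06289999932050705, 0.02410000003874302], [-0.08030000329017639, 0.026799999177455902]]
slope [ 0.2733 -0.0281  0.0963] 547 603 rect [ 0.034  -0.0008] [0.0517 0.0735] 88.75
[[-0.0032999999821186066, -0.025800000876188278], [0.07020000368356705, -0.027400000020861626], [0.07129999995231628, 0.02419999986886978], [-0.002199999988079071, 0.025800000876188278]]
```

View pics/w3.png

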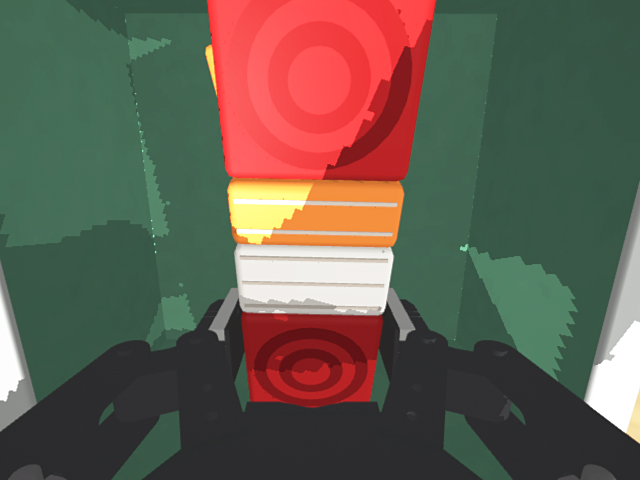

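The lamp is now square and centred; I lower it back and regrip about 27 mm closer to the −x end.

>>> {"name": "carry_out", "arguments": {"deltas": [[0,0,0.03,0,0],[0,0,0.06,0,0],[0,0,0.08,0,0],[0,0,0.093,0,0],[0,0,0.093,0,0],[0,0,0.093,0,0.4],[0,0,0.093,0,0.6],[0,0,0.093,0,0.6]]}}

```text
clock: 8.02
position: [0.4962, -0.2314, 0.0684]
ee_rot: [0.978, 0.208, 0.0, 0.0]
ft_force: [-0.1, -1.4, -0.6]
grip_width: 0.802
grasp_force: 0.0
```

>>> {"name": "carry_out", "arguments": {"deltas": [[-0.06,0,0,0,0.6],[-0.12,0,0,0,0.6],[-0.175,0,0,0,0.6],[-0.175,0,0,0,0.6],[-0.175,0,0,0,0.6]]}}

```text
clock: 8.65
position: [0.472, -0.2424, 0.0687]
ee_rot: [0.978, 0.208, 0.0, 0.0]
ft_force: [2.0, 1.6, 0.6]
grip_width: 0.798
grasp_force: 0.0
```

Run:
```python
from h import *
state(); p=camera("wrist"); lamp(p); save(p,"w4.png")
```

```text
t 8.65 tcp [ 0.472  -0.2424  0.0687] collar [-0.0651 -0.    ] yaw rel -0.04 g 0.798 0.0 F [2.  1.6 0.6] M [ 0.08 -0.24 -0.01]
slope [0.2607 0.0502 0.0849] 39503 40231 rect [-0.0219 -0.0039] [0.0532 0.121 ] 88.92
[[-0.08290000259876251, -0.029400000348687172], [0.03819999843835831, -0.031700000166893005], [0.03920000046491623, 0.0215000007301569], [-0.08190000057220459, 0.023800000548362732]]
```

View pics/w4.png

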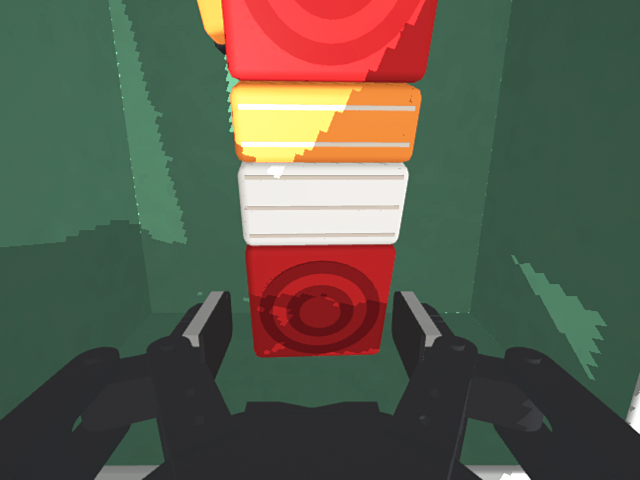

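>>> {"name": "carry_out", "arguments": {"deltas": [[0.01,0.02,0,0,0.4],[0.01,0.02,0,0,0.1],[0.01,0.02,0,0,0],[0.01,0.02,0,0,0],[0.01,0.02,0,0,0]], "force": 20}}

```text
clock: 9.32
position: [0.4745, -0.2448, 0.0684]
ee_rot: [0.978, 0.207, -0.0, 0.0]
ft_force: [0.7, -2.9, 1.6]
grip_width: 0.631
grasp_force: 22.9
```

>>> {"name": "carry_out", "arguments": {"deltas": [[0,0,-0.03,0,0],[0,0,-0.06,0,0],[0,0,-0.09,0,0],[0,0,-0.12,0,0],[0,0,-0.12,0,0]]}}

```text
clock: 9.95
position: [0.4747, -0.2445, 0.0868]
ee_rot: [0.978, 0.208, 0.0, 0.0]
ft_force: [-0.1, -0.6, -2.5]
grip_width: 0.627
grasp_force: 21.7
```

Run:
```python
from h import *
state(); p=camera("wrist"); lamp(p); lamp(camera("top"))
```

```text
t 9.95 tcp [ 0.4747 -0.2445  0.0868] collar [-0.0636 -0.003 ] yaw rel -0.03 g 0.627 21.7 F [-0.1 -0.6 -2.5] M [-0.11  0.14  0.01]
slope [0.0975 0.0132 0.0918] 35281 35793 rect [-0.019  -0.0035] [0.0533 0.1267] 89.97
[[-0.08229999989271164, -0.03009999915957451], [0.04439999908208847, -0.03020000085234642], [0.04439999908208847, 0.023099999874830246], [-0.08229999989271164, 0.02319999970495701]]
slope [0.1186 0.0058 0.0907] 615 677 rect [ 0.0369 -0.0025] [0.076  0.0523] 0.18
[[-0.0012000000569969416, 0.023600000888109207], [-0.0010999999940395355, -0.028699999675154686], [0.07490000128746033, -0.02850000001490116], [0.07479999959468842, 0.023800000548362732]]
```

>>> {"name": "carry_out", "arguments": {"deltas": [[0,0,-0.02,0,0],[0,0,-0.04,0,0],[0,0,-0.055,0,0],[0,0,-0.055,0,0]]}}

```text
clock: 10.55
position: [0.4746, -0.2445, 0.0948]
ee_rot: [0.978, 0.208, 0.0, 0.0]
ft_force: [-0.3, -1.0, -3.0]
grip_width: 0.625
grasp_force: 21.9
```

Run:
```python
from h import *
state(); p=camera("wrist"); lamp(p); lamp(camera("top"))
```

```text
t 10.55 tcp [ 0.4746 -0.2445  0.0948] collar [-0.0636 -0.003 ] yaw rel -0.03 g 0.625 21.9 F [-0.3 -1.  -3. ] M [-0.12  0.17 -0.06]
slope [0.0269 0.0054 0.0952] 37027 37395 rect [-0.0177 -0.0034] [0.1296 0.0533] 0.03
[[-0.08250000327825546, 0.02319999970495701], [-0.08250000327825546, -0.03009999915957451], [0.0471000000834465, -0.029999999329447746], [0.0471000000834465, 0.02319999970495701]]
slope [ 0.0425 -0.011   0.0942] 614 681 rect [ 0.0376 -0.0024] [0.0523 0.0776] 89.88
[[-0.0013000000035390258, -0.02850000001490116], [0.0763000026345253, -0.028699999675154686], [0.07639999687671661, 0.02370000071823597], [-0.0012000000569969416, 0.023800000548362732]]
```

>>> {"name": "carry_out", "arguments": {"deltas": [[0,0,-0.012,0,0],[0,0,-0.024,0,0],[0,0,-0.024,0,0]]}}

```text
clock: 11.02
position: [0.4746, -0.2444, 0.0984]
ee_rot: [0.978, 0.208, 0.0, 0.0]
ft_force: [-0.0, -1.1, -3.2]
grip_width: 0.625
grasp_force: 21.9
```

>>> {"name": "carry_out", "arguments": {"deltas": [[0,0,0,0,-0.1],[0,0,0,0,-0.2],[0,0,0,0,-0.2],[0,0,-0.02,0,-0.2],[0.01,0,-0.05,0,-0.2],[0.02,0,-0.05,0,-0.2],[0.02,0,-0.05,0,-0.2]], "force": 110}}

```text
clock: 11.9
position: [0.4774, -0.2431, 0.1057]
ee_rot: [0.978, 0.208, 0.0, -0.0]
ft_force: [0.2, 0.3, -3.9]
grip_width: 0.6
grasp_force: 118.3
```

Run:
```python
from h import *
state(); p=camera("wrist"); lamp(p); lamp(camera("top"))
p=camera("scene"); lamp(p)
```

```text
t 11.9 tcp [ 0.4774 -0.2431  0.1057] collar [-0.0605 -0.0028] yaw rel -0.02 g 0.6 118.3 F [ 0.2  0.3 -3.9] M [-0.11  0.22 -0.04]
slope [0.0024 0.0038 0.1033] 28766 29014 rect [-0.0139 -0.0032] [0.1306 0.0532] 0.0
[[-0.07919999957084656, 0.023399999365210533], [-0.07919999957084656, -0.02979999966919422], [0.05139999836683273, -0.02979999966919422], [0.05139999836683273, 0.023399999365210533]]
slope [0.012  0.0069 0.1023] 633 688 rect [ 0.0407 -0.0026] [0.0765 0.0526] 0.84
[[0.002099999925121665, 0.02319999970495701], [0.002899999963119626, -0.029400000348687172], [0.07930000126361847, -0.028300000354647636], [0.07859999686479568, 0.024299999698996544]]
slope [ 0.0339 -0.01    0.1016] 282 352 rect [ 0.0142 -0.0025] [0.1251 0.0527] 0.25
[[-0.048500001430511475, 0.023600000888109207], [-0.04820000007748604, -0.029100000858306885], [0.07680000364780426, -0.028599999845027924], [0.07660000026226044, 0.02419999986886978]]
```

>>> {"name": "carry_out", "arguments": {"deltas": [[0,0,-0.02,0,-0.2],[0,0,-0.04,0,-0.2],[0,0,-0.06,0,-0.2],[0,0,-0.08,0,-0.2],[0,0,-0.1,0,-0.2],[0,0,-0.12,0,-0.2],[0,0,-0.12,0,-0.2]]}}

```text
clock: 12.92
position: [0.4774, -0.2433, 0.124]
ee_rot: [0.978, 0.208, 0.0, 0.0]
ft_force: [0.2, -0.1, -3.7]
grip_width: 0.602
grasp_force: 118.3
```

Run:
```python
from h import *
state(); p=camera("wrist"); lamp(p); lamp(camera("top"))
```

```text
t 12.93 tcp [ 0.4774 -0.2433  0.124 ] collar [-0.0605 -0.003 ] yaw rel -0.03 g 0.602 118.3 F [ 0.2 -0.1 -3.7] M [-0.08  0.23 -0.01]
slope [0.0029 0.0026 0.1216] 28091 28347 rect [-0.0137 -0.0034] [0.0533 0.1296] 89.98
[[-0.07850000262260437, -0.03009999915957451], [0.051100000739097595, -0.03009999915957451], [0.051100000739097595, 0.02319999970495701], [-0.07850000262260437, 0.02319999970495701]]
slope [0.0072 0.0015 0.1208] 646 721 rect [ 0.0403 -0.0024] [0.0772 0.0527] 0.09
[[0.0015999999595806003, 0.023900000378489494], [0.0017000000225380063, -0.02879999950528145], [0.07890000194311142, -0.028599999845027924], [0.07880000025033951, 0.024000000208616257]]
```

Through the collar with no contact force; lifting on straight.

>>> {"name": "carry_out", "arguments": {"deltas": [[0,0,-0.05,0,-0.2],[0,0,-0.11,0,-0.2],[0,0,-0.18,0,-0.2],[0,0,-0.26,0,-0.2],[0,0,-0.35,0,-0.2],[0,0,-0.45,0,-0.2],[0,0,-0.55,0,-0.2],[0,0,-0.66,0,-0.2],[0,0,-0.8,0,-0.2],[0,0,-0.92,0,-0.2],[0,0,-0.92,0,-0.2],[0,0,-0.92,0,-0.2]]}}

```text
clock: 14.52
position: [0.477, -0.2431, 0.261]
ee_rot: [0.978, 0.208, -0.0, -0.0]
ft_force: [0.4, 0.0, -3.4]
grip_width: 0.604
grasp_force: 118.4
```

Run:
```python
from h import *
state(); lamp(camera("wrist"),.3,.2); lamp(camera("top"),.3,.2)
z=np.load("w1.npz"); 
p=camera("top"); print([np.round(b["position"],3).tolist()+[b["conf"]] for b in boxes_of("marker_center",p)])
```

```text
t 14.53 tcp [ 0.477  -0.2431  0.261 ] collar [-0.0608 -0.0027] yaw rel -0.03 g 0.604 118.4 F [ 0.4  0.  -3.4] M [-0.08  0.23 -0.01]
slope [0.0017 0.0043 0.2586] 27610 27731 rect [-0.0144 -0.0095] [0.1306 0.0657] 0.37
[[-0.07999999821186066, 0.02290000021457672], [-0.07959999889135361, -0.04280000180006027], [0.051100000739097595, -0.041999999433755875], [0.050700001418590546, 0.02370000071823597]]
slope [ 0.0128 -0.0013  0.2573] 858 916 rect [ 0.0403 -0.0021] [0.0528 0.0775] 89.67
[[0.00139999995008111, -0.028200000524520874], [0.07890000194311142, -0.028699999675154686], [0.07919999957084656, 0.02410000003874302], [0.0017000000225380063, 0.02449999935925007]]
[[0.579, -0.17, 0.034, 0.78], [0.772, 0.016, 0.051, 0.63]]
```

>>> {"name": "carry_out", "arguments": {"deltas": [[0.03,-0.1,0,0,-0.2],[0.1,-0.3,0,0,-0.2],[0.17,-0.52,0,0,-0.2],[0.25,-0.75,0,0,-0.2],[0.33,-1,0,0,-0.2]]}}

```text
clock: 15.35
position: [0.461, -0.0838, 0.2616]
ee_rot: [0.978, 0.208, -0.0, 0.0]
ft_force: [0.8, 0.3, -3.4]
grip_width: 0.602
grasp_force: 118.3
```

>>> {"name": "carry_out", "arguments": {"deltas": [[0.08,-0.25,0,0.1,-0.2],[0.17,-0.5,0,0.3,-0.2],[0.25,-0.75,0,0.5,-0.2],[0.3,-0.9,0,0.7,-0.2],[0.33,-1,0,0.85,-0.2],[0.33,-1,0,0.95,-0.2],[0.33,-1,0,1,-0.2],[0.33,-1,0,1,-0.2]]}}

```text
clock: 16.35
position: [0.4456, 0.0714, 0.2616]
ee_rot: [0.999, -0.052, -0.0, 0.0]
ft_force: [-0.0, -0.1, -3.6]
grip_width: 0.602
grasp_force: 118.3
```

Run:
```python
from h import *
state()
o=manip.get_obs(); q=o["ee_rot"]; y=2*np.arctan2(q[1],q[0]); d=np.array([.4295,.246])-o["position"][:2]
print(np.degrees(y), d@[np.cos(y),np.sin(y)]/.15, d@[np.sin(y),-np.cos(y)]/.15, (np.degrees(y)+18.1)/30)
```

```text
t 16.35 tcp [0.4456 0.0714 0.2616] collar [0.0383 0.2974] yaw rel -30.0 g 0.602 118.3 F [-0.  -0.1 -3.6] M [-0.01  0.22  0.01]
-5.999800622556502 -0.2281774144673878 -1.1464856551852363 0.4033399792481166
```

>>> {"name": "carry_out", "arguments": {"deltas": [[-0.05,-0.25,0,0.1,-0.2],[-0.1,-0.5,0,0.2,-0.2],[-0.15,-0.75,0,0.3,-0.2],[-0.18,-0.9,0,0.4,-0.2],[-0.2,-1,0,0.4,-0.2],[-0.2,-1,0,0.4,-0.2]]}}

```text
clock: 17.1
position: [0.4314, 0.2245, 0.2616]
ee_rot: [0.988, -0.155, -0.0, -0.0]
ft_force: [-0.1, 0.0, -3.9]
grip_width: 0.598
grasp_force: 118.3
```

>>> {"name": "carry_out", "arguments": {"deltas": [[0,-0.07,0.1,0,-0.2],[0,-0.15,0.3,0,-0.2],[0,-0.15,0.5,0,-0.2],[0,-0.15,0.7,0,-0.2],[0,-0.15,0.85,0,-0.2],[0,-0.15,0.95,0,-0.2],[0,-0.15,1,0,-0.2],[0,-0.15,1,0,-0.2]]}}

```text
clock: 18.1
position: [0.4386, 0.2447, 0.1111]
ee_rot: [0.988, -0.157, -0.0, 0.0]
ft_force: [0.1, -0.2, -2.8]
grip_width: 0.6
grasp_force: 118.3
```

```bash
cat > tr.py <<'E'
from h import *
import h
h.C=np.array([.4879,.2266]); b=np.radians(-18.1); h.e=np.array([np.cos(b),np.sin(b)]); h.n=np.array([-h.e[1],h.e[0]])
state(); lamp(camera("top"),.3,.05); lamp(camera("scene"),.3,.05); p=camera("wrist"); lamp(p,.3,.05); save(p,"tr.png")
E
python3 tr.py
```

```text
t 18.1 tcp [0.4386 0.2447 0.1111] collar [-0.0525  0.0019] yaw rel -42.03 g 0.6 118.3 F [ 0.1 -0.2 -2.8] M [0.07 0.22 0.  ]
slope [-0.0284  0.0065  0.1086] 205 229 rect [0.0001 0.0037] [0.05   0.0718] 79.88
[[-0.03959999978542328, -0.014600000344216824], [0.03099999949336052, -0.0272000003606081], [0.039799999445676804, 0.02199999988079071], [-0.030899999663233757, 0.03460000082850456]]
slope [-0.0182  0.0412  0.1089] 235 283 rect [-0.0159  0.0026] [0.0515 0.1031] 89.89
[[-0.06750000268220901, -0.023099999874830246], [0.035599999129772186, -0.02329999953508377], [0.0357000008225441, 0.028200000524520874], [-0.0674000009894371, 0.0284000001847744]]
slope [-0.0053  0.0056  0.1099] 31020 31394 rect [-0.0053  0.002 ] [0.0529 0.1304] 89.93
[[-0.07050000131130219, -0.024399999529123306], [0.05990000069141388, -0.02459999918937683], [0.05990000069141388, 0.028300000354647636], [-0.07050000131130219, 0.02850000001490116]]
```

>>> {"name": "carry_out", "arguments": {"deltas": [[0,0,0.05,0,-0.2],[0,0,0.1,0,-0.2],[0,0,0.15,0,-0.2],[0,0,0.19,0,-0.2],[0,0,0.21,0,-0.2],[0,0,0.22,0,-0.2],[0,0,0.23,0,-0.2],[0,0,0.23,0,-0.2]]}}

```text
clock: 19.25
position: [0.4388, 0.2449, 0.0772]
ee_rot: [0.988, -0.157, 0.0, 0.0]
ft_force: [-0.1, 0.1, -3.6]
grip_width: 0.603
grasp_force: 118.3
```

>>> {"name": "carry_out", "arguments": {"deltas": [[0,0,0.007,0,-0.2],[0,0,0.014,0,-0.2],[0,0,0.014,0,-0.2]]}}

```text
clock: 19.62
position: [0.4388, 0.2449, 0.0751]
ee_rot: [0.988, -0.157, 0.0, 0.0]
ft_force: [-0.3, 0.5, -4.0]
grip_width: 0.604
grasp_force: 118.3
```

>>> {"name": "carry_out", "arguments": {"deltas": [[0,0,0.007,0,-0.2],[0,0,0.014,0,-0.2],[0,0,0.014,0,-0.2]]}}

```text
clock: 20.0
position: [0.4389, 0.2451, 0.0749]
ee_rot: [0.988, -0.157, 0.0, 0.0]
ft_force: [-9.0, -4.3, 21.3]
grip_width: 0.601
grasp_force: 121.4
```

>>> {"name": "carry_out", "arguments": {"deltas": [[0,0,-0.007,0,0],[0,0,-0.007,0,0.2],[0,0,-0.007,0,0.5],[0,0,-0.007,0,0.6],[0,0,-0.007,0,0.6]], "force": 20}}

```text
clock: 20.62
position: [0.4389, 0.2449, 0.0741]
ee_rot: [0.988, -0.157, 0.0, -0.0]
ft_force: [-0.1, 0.1, 0.0]
grip_width: 0.799
grasp_force: 0.0
```

>>> {"name": "carry_out", "arguments": {"deltas": [[0,0,-0.1,0,0.6],[0,0,-0.3,0,0.6],[0,0,-0.6,0,0.6],[0,0,-1,0,0.6],[0,0,-1,0,0.6]]}}

```text
clock: 21.25
position: [0.4407, 0.2464, 0.2298]
ee_rot: [0.988, -0.157, 0.004, -0.003]
ft_force: [0.8, -0.2, 0.3]
grip_width: 0.799
grasp_force: 0.0
```

```bash
python3 tr.py; python3 -c "
from h import *
p=camera('top'); save(p,'end.png')
for q in ['marker_center','screwdriver','old_lamp']: print(q,[np.round(b['position'],3).tolist() for b in boxes_of(q,p)[:2]])"
```

```text
t 21.25 tcp [0.4407 0.2464 0.2298] collar [-0.051   0.0041] yaw rel -42.02 g 0.799 0.0 F [ 0.8 -0.2  0.3] M [-0.    0.05  0.02]
slope [-0.0032  0.005   0.0725] 690 797 rect [-0.001   0.0022] [0.1324 0.0535] 0.12
[[-0.06719999760389328, 0.02879999950528145], [-0.06710000336170197, -0.024700000882148743], [0.06530000269412994, -0.024399999529123306], [0.06509999930858612, 0.028999999165534973]]
slope [0.0005 0.0066 0.072 ] 514 647 rect [-0.004  0.002] [0.0536 0.1318] 89.91
[[-0.07000000029802322, -0.024700000882148743], [0.061799999326467514, -0.024900000542402267], [0.061900001019239426, 0.028699999675154686], [-0.06989999860525131, 0.02889999933540821]]
slope [-0.0017  0.0005  0.0729] 10570 10764 rect [0.008  0.0018] [0.1575 0.0528] 0.17
[[-0.07079999893903732, 0.02800000086426735], [-0.0706000030040741, -0.024900000542402267], [0.0868000015616417, -0.024399999529123306], [0.08669999986886978, 0.0284000001847744]]
marker_center [[0.585, -0.18, 0.033], [0.402, -0.451, 0.148]]
screwdriver [[0.375, 0.001, 0.021]]
old_lamp [[0.772, 0.013, 0.051]]
```

View pics/tr.png

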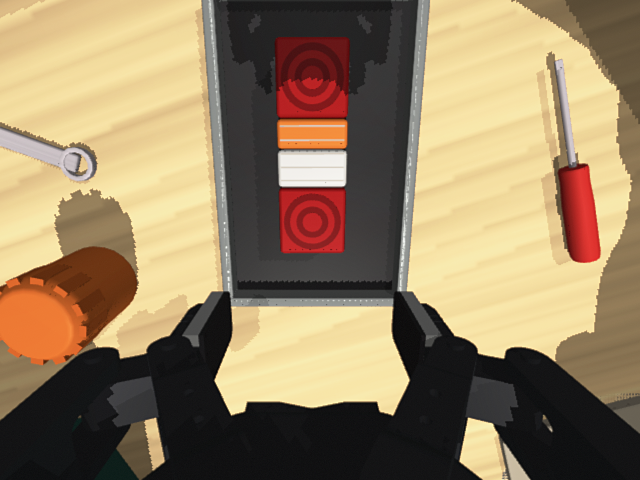

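The lamp lies flat and lens up on the foam (columns 276–350, rows 37–253), released. The marker is still in the pan.

```bash
python3 -c "
from workcell import ticket
print(ticket.hand_in())"
```

```text
the job is handed in; nothing more can be done
None
```

The job is handed in, result not reported: the rear lamp was levelled, squared and lifted out with no collar contact felt, and lies flat, lens up and released in the tray; the marker is still in the pan, and I didn't hit anything else on the bench.

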